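Lever up the microscope stand so its packing slides under

ROBOT

A 7-joint arm with a two-finger parallel gripper is mounted at the origin on the work surface. World frame = base frame: x ahead of the robot, y to its left, z up, the work surface at z = 0. Lengths are in m, angles in degrees, forces in N, time in s.
With the tool pointing down it reaches from about 0.425 to 0.925 m from the base axis. Payload 6.8 kg.
Tool frame: the origin (TCP) lies midway between the tips of the shut fingers; the grasp point (between the pads) lies 19 mm behind it; z points along the fingers, y is the line along which they close (so a half turn about z gives the same grasp; the last joint's range is limited). The gripper opens to 88 mm and grips with 3 to 60 N. Pads are 20 mm wide; open, the fingers measure 115 mm over their backs; the gripper's body (75 mm by 178 mm) begins 61 mm behind the grasp point.
Start: joints at [-81.48, 27.33, 1.283, 89.118, -0.659, 63.558, -4.761], TCP at [0.171, 0.653, 0.223] pointing down, gripper open.
Joint ranges: [-169.35, 169.35], [-19.33, 120.38], [-80.79, 83.38], [13.8, 139.57], [-78.32, 258.32], [9.67, 109.79], [-169.56, 169.56]. Speed limits (degrees/s): [136.94, 136.94, 180, 180, 180, 180, 180].

INTERFACE

Orientations are given as [roll, pitch, yaw] about the fixed x, y, z axes, in that order (R = Rz(yaw) Ry(pitch) Rx(roll)).
In Python, from bench import status, vision, job_done gives the robot as it stands. The module is installed in compiled form; this text tells all that it offers.
- The arm moves only by the shell command python3 -m handwheel 'ROWS'. ROWS is JSON, a list of rows, each a list of 3 entries, a list of its own where there are three numbers: the shift along the tool's x, y, z in m, then the turn about the tool's z in rad, then the opening, from -1 (shut) to 1 (fully open). In form: [[[x, y, z], yaw, jaw], ...]. A call has 1 to 10 rows; each row is the pose to reach, as a shift and turn from the pose commanded when the call began, along the tool's axes at that moment; what a row does not reach only later rows make up. A row lasts 1/10 s, in which the tool goes at most 50 mm and 8.59 degrees, less where a joint would pass 70% of its speed; a pose out of reach is approached as far as the arm can. A call with a gripper value outside its range is refused whole. The fingers move at their own pace and stop on an object; the grip force is fixed at half the most. Time passes only in rows, so rows that repeat a pose let the fingers close. It gives the time, the measured TCP pose, the force, the opening and the grip force at its end, in the units of the state.
- status.sense(): the state, without advancing time (a new reading comes with each control period).
- vision.camera(name): name is "side" or "top"; returns a dict with "image" (480x640x3 uint8, red, green, blue), "fx", "fy", "cx", "cy" (pixels), "position" and "rotation" of the camera in the world. Camera axes: x right, y down, z forward; pixel columns grow to the right and rows downward; lengths in m; the calibration is good to about 2 mm. A picture is of the moment at which its call begins. There is no depth.
- job_done(): hands the job in; it is judged then, once.
The state is a dict: "time": time; "joint_pos": joint angles; "qd": joint speeds; "effort": joint torques, N m; "tool_pos": TCP position; "tool_rot": TCP orientation; "contact_force": force on the tool from outside, world axes, zero at the start; "wrist_torque": the same for the moment, N m; "gripper_width": finger opening in m; "finger_force": force on a finger pad.
Only numpy, scipy, OpenCV 4.12 (cv2) and the standard library are available. Lean on these libraries where they do the work, as an engineer would, in place of code of your own. Each camera call takes 0.05 s, during which the arm holds its last target. There are 200 camera calls.

TASK

The heavy dark base of the microscope stand has to be raised onto its yellow packing. Push the red-gripped pry bar down over its brass fulcrum block so that it levers the edge of the base up until the spring-driven yellow fork slides fully in underneath, then let the base settle on it and take the hand away. Lift with the bar only, never touching the base by hand, and do not disturb the small amber jar beside the grip.

Things in the scene. Friction and masses are not known exactly. Their poses are not given: they have to be found in the camera images.
- bar: steel pry bar, loose on the fulcrum roller, tip already under the base. Origin: centre line over the fulcrum; x to the tip (71 mm off), z its upper side. Red grip x -115 to -215 mm, 26 wide, 16 thick (top 8 above centre line), ~80 mm over the table. Push at x -175 mm, 5 to 15 N: at 40 mm over the table or lower its top has raised the base enough; its end meets it at 20 mm. Let go, it rises partway.
- base: heavy (3 to 4.5 kg) dark steel base of a microscope stand, 150 x 160 x 50 mm, bright column to 260 mm; loose on a 6 mm wooden board. Origin at the centre of its underside, x away from the pry bar, z up. Its near edge (x = -75 mm) has a notch 70 mm wide, 24 mm high (15 mm at its inner pad) for the bar's tip; lifted there, it tilts about its far lower edge (x = +75 mm).
- packing (a joint): slide of the yellow fork, two prongs 28 mm wide and 10.5 mm high either side of the bar, sprung (about 6 N) against the base's near edge. In m: 0 to 0.005 at the start (stopped by the base), 0.030 fully in under the base; goes in by itself within half a second once the edge is lifted some 13 mm.
- jar: small amber glass jar with a brass cap, 48 mm diameter, 55 mm high, loose on the table 105 to 130 mm to the side of the bar's grip (bar's -y side). Origin at the centre of its underside, z up. A bystander.

How it is judged:
By the outcome, as a careful person would: the job done as asked, in the order asked, and still so for the second after the job is handed in, with the robot touching nothing.
It also fails if it takes over 32 s, if anything falls off the work surface, if the arm or the gripper's body presses on something with over 40 N, if the wrist force passes 120 N, or if a joint passes its speed limit or range.

## Working session

There is one attempt and no reset: what is moved stays moved. The work goes in short steps, Python scripts to look and compute and a shell command to move; the robot and the scene stay as the last step left them, time stands still between calls to the robot, and variables do not carry over. Pictures are saved under pics/ and viewed, at most 10 in all, crops included, and the job is handed in when it is done.

```bash
mkdir -p pics; python3 - <<'E'
from bench import status, vision
import cv2
s=status.sense(); print(s)
for n in ("side","top"):
    c=vision.camera(n); print(n,{k:v for k,v in c.items() if k!="image"})
    cv2.imwrite(f"pics/{n}0.png",c["image"][:,:,::-1])
E
```

```text
{'time': 0.0, 'joint_pos': array([-81.4796131 ,  27.37233709,   1.28136611,  89.17592371,
        -0.65850602,  63.55910282,  -4.76142563]), 'qd': array([ 0.01970268, -0.09856954,  0.00669431, -0.0399448 ,  0.04042561,
       -0.0607777 , -0.02584413]), 'effort': array([-4.40304020e-04, -5.82856357e+01,  1.53452352e+00, -2.72597283e+01,
       -5.43825282e-02,  1.69001467e-02,  1.49149992e-04]), 'tool_pos': array([0.17132786, 0.65228668, 0.22174028]), 'tool_rot': array([-1.79900344e+02,  8.28995525e-03,  1.65285999e+02]), 'contact_force': array([ 0.59951725, -0.20022121,  0.81289974]), 'wrist_torque': array([-0.03616807,  0.01456521, -0.00914014]), 'finger_force': 0.0, 'gripper_width': 0.08780454970193839}
side {'fx': 609.9387468495577, 'fy': 609.9387468495577, 'cx': 321.33727593461697, 'cy': 256.37405331787556, 'position': array([0.47103579, 0.56847677, 0.77312079]), 'rotation': array([-141.41060556,    0.64078467, -160.95018842])}
top {'fx': 434.278486742119, 'fy': 434.278486742119, 'cx': 326.22165786949375, 'cy': 238.15414056097362, 'position': array([0.5377344 , 0.04182896, 0.69435428]), 'rotation': array([-170.8800555 ,   -2.44326778,  -90.48879215])}
```

View pics/side0.png

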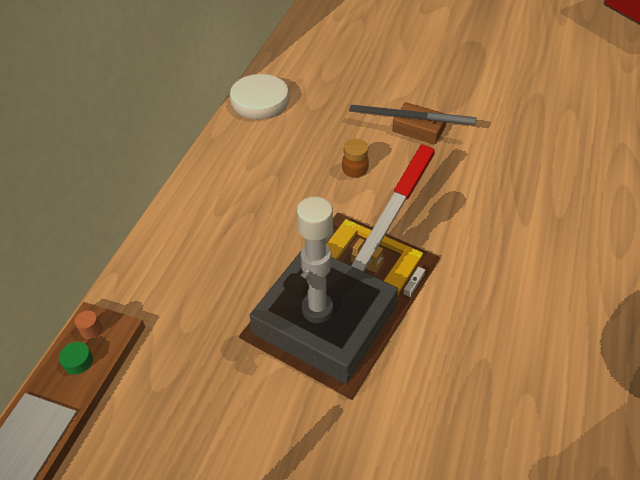

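View pics/top0.png

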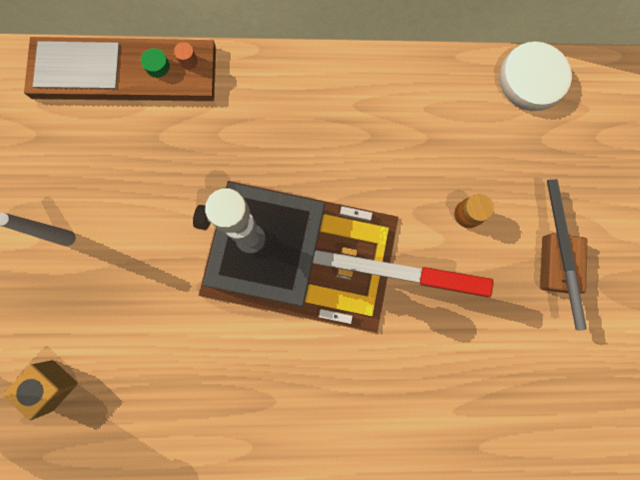

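The top view shows the red grip running from about (421,276) to (493,287), with the jar at (475,210) and the base at left. In the side view the grip runs from about (401,190) to (430,150), with the jar at (355,160).

```bash
cat > h.py <<'E'
import numpy as np
from scipy.spatial.transform import Rotation as R
from bench import status, vision
def ray(c,u,v):
    d=R.from_euler("xyz",c["rotation"],degrees=True).apply([(u-c["cx"])/c["fx"],(v-c["cy"])/c["fy"],1]); return c["position"],d
def at(c,u,v,z):
    p,d=ray(c,u,v); return p+d*(z-p[2])/d[2]
def shift(target):
    s=status.sense(); return R.from_euler("xyz",s["tool_rot"],degrees=True).inv().apply(np.array(target)-s["tool_pos"])
E
python3 - <<'E'
from h import *
import cv2
for n,jar in (("top",(482,207)),("side",(355,148))):
    c=vision.camera(n); im=c["image"].astype(int)
    m=((im[...,0]>120)&(im[...,1]<60)&(im[...,2]<60)).astype('uint8')
    k,l,st,ce=cv2.connectedComponentsWithStats(m)
    for i in range(1,k):
        if st[i,4]<200: continue
        print(n,st[i],ce[i])
        pts=np.argwhere(l==i)[:,::-1].astype(np.float32)
        box=cv2.boxPoints(cv2.minAreaRect(pts))
        print("c",at(c,*ce[i],.085)); print([at(c,*b,.088)[:2].round(4) for b in box], box.round(0).tolist())
    print("jar",at(c,*jar,.055))
c=vision.camera("top")
print("bar@notch",at(c,316,257,.04),"base corners",[at(c,*p,.056)[:2].round(3) for p in((228,183),(324,201),(303,305),(205,291))])
E
```

```text
top [ 420  268   73   29 1259] [456.49483717 281.624305  ]
c [ 0.57267884 -0.1693723   0.085     ]
[array([ 0.5693, -0.1153]), array([ 0.5939, -0.1208]), array([ 0.5757, -0.2214]), array([ 0.5512, -0.2152])] [[419.0, 284.0], [422.0, 267.0], [493.0, 279.0], [490.0, 297.0]]
jar [ 0.68822037 -0.22590616  0.055     ]
side [394 144  41  52 807] [413.85254027 169.80545229]
c [ 0.57379678 -0.16584778  0.085     ]
[array([ 0.593 , -0.1078]), array([ 0.5772, -0.2329]), array([ 0.5526, -0.2212]), array([ 0.5699, -0.0983])] [[393.0, 190.0], [422.0, 142.0], [434.0, 149.0], [406.0, 198.0]]
jar [ 0.68906176 -0.21920034  0.055     ]
bar@notch [0.6137358  0.02876295 0.04      ] base corners [array([0.724, 0.161]), array([0.697, 0.017]), array([0.542, 0.048]), array([0.563, 0.19 ])]
```

```bash
python3 - <<'E'
from h import *
print(shift([.42,.2,.27]).round(3), shift([.571,-.179,.15]).round(3), shift([.571,-.179,.27]).round(3))
c=vision.camera("top"); print("block",at(c,35,390,.08))
E
```

```text
[-0.355 -0.375 -0.047] [-0.598 -0.703  0.073] [-0.598 -0.703 -0.047]
block [0.43363    0.40174244 0.08      ]
```

```bash
python3 -m handwheel '[[[-0.03,-0.035,-0.02],0,-1],[[-0.065,-0.07,-0.047],0,-1],[[-0.1,-0.105,-0.047],0,-1],[[-0.135,-0.14,-0.047],0,-1],[[-0.17,-0.175,-0.047],0,-1],[[-0.2,-0.21,-0.047],0,-1],[[-0.235,-0.245,-0.047],0,-1],[[-0.27,-0.28,-0.047],0,-1],[[-0.3,-0.315,-0.047],0,-1],[[-0.335,-0.35,-0.047],0,-1]]'; python3 -c "
from h import *
print(status.sense()['tool_rot'],shift([.571,-.179,.27]).round(3))"
```

```text
time: 1.3
tool_pos: [0.4068, 0.2276, 0.2699]
tool_rot: [179.9, 0.0, 165.3]
contact_force: [1.1, 0.9, -0.4]
gripper_width: 0.0113
finger_force: 0.0
[1.79946707e+02 1.34280855e-03 1.65317586e+02] [-0.262 -0.352 -0.   ]
```

```bash
python3 -m handwheel '[[[-0.03,-0.04,0],-0.02,-1],[[-0.06,-0.08,0],-0.04,-1],[[-0.09,-0.12,0],-0.06,-1],[[-0.12,-0.16,0],-0.075,-1],[[-0.15,-0.2,0],-0.075,-1],[[-0.18,-0.24,0],-0.075,-1],[[-0.21,-0.28,0],-0.075,-1],[[-0.235,-0.315,0],-0.075,-1],[[-0.262,-0.352,0],-0.075,-1],[[-0.262,-0.352,0.03],-0.075,-1]]'; python3 -c "
from h import *
print(status.sense()['tool_rot'],shift([.571,-.179,.11]).round(3))"
```

```text
time: 2.3
tool_pos: [0.5733, -0.1859, 0.243]
tool_rot: [-179.8, 0.5, 169.1]
contact_force: [0.4, 0.0, -0.7]
gripper_width: 0.0004
finger_force: 0.0
[-179.7743605     0.51423245  169.12368454] [0.005 0.007 0.133]
```

```bash
python3 -m handwheel '[[[0,0,0.03],0,-1],[[0,0,0.06],0,-1],[[0,0,0.09],0,-1],[[0,0,0.12],0,-1],[[0,0,0.13],0,-1],[[0,0,0.13],0,-1],[[0,0,0.13],0,-1]]'; python3 - <<'E'
from h import *
import cv2
t=vision.camera("top")["image"][130:370,180:560]; s=vision.camera("side")["image"][80:400,220:500]
cv2.imwrite("pics/c1.png",np.hstack([cv2.resize(t,(456,288)),cv2.resize(s,(252,288))])[:,:,::-1])
E
```

```text
time: 3.0
tool_pos: [0.5713, -0.1781, 0.1108]
tool_rot: [-180.0, 0.1, 169.6]
contact_force: [0.2, -0.2, -0.1]
gripper_width: 0.0006
finger_force: 0.0
```

View pics/c1.png

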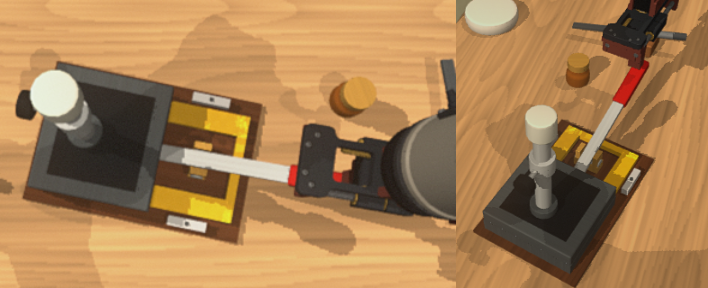

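The crop shows the shut fingertips centred over the red grip, with the jar clear of the gripper. Next I push down.

```bash
python3 -m handwheel '[[[0,0,0.007],0,-1],[[0,0,0.014],0,-1],[[0,0,0.02],0,-1],[[0,0,0.026],0,-1],[[0,0,0.032],0,-1],[[0,0,0.038],0,-1],[[0,0,0.038],0,-1]]'
```

```text
time: 3.8
tool_pos: [0.5706, -0.18, 0.0717]
tool_rot: [-179.9, 0.1, 169.5]
contact_force: [-1.2, -4.0, 6.7]
gripper_width: 0.0003
finger_force: 2.7
```

```bash
python3 -m handwheel '[[[0,-0.001,0.006],0,-1],[[0,-0.002,0.012],0,-1],[[0,-0.003,0.018],0,-1],[[0,-0.003,0.024],0,-1],[[0,-0.004,0.03],0,-1],[[0,-0.004,0.035],0,-1],[[0,-0.004,0.038],0,-1],[[0,-0.004,0.038],0,-1],[[0,-0.004,0.038],0,-1],[[0,-0.004,0.038],0,-1]]'; python3 - <<'E'
from h import *
import cv2
t=vision.camera("top")["image"][130:370,180:560]; s=vision.camera("side")["image"][80:400,220:500]
cv2.imwrite("pics/c2.png",np.hstack([cv2.resize(t,(456,288)),cv2.resize(s,(252,288))])[:,:,::-1])
E
```

```text
time: 4.8
tool_pos: [0.5705, -0.1844, 0.0345]
tool_rot: [-179.9, 0.2, 169.5]
contact_force: [-1.0, -4.3, 7.3]
gripper_width: 0.0004
finger_force: 4.0
```

View pics/c2.png

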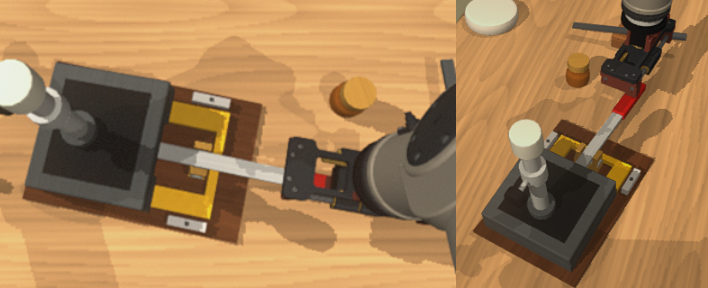

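The base is tilted and the fork's crosspiece has slid from about x=240 to x=218 in the crop, roughly 27 mm, so it is in. I'll hold briefly, then ease up slowly.

```bash
python3 -m handwheel '[[[0,0,0],0,-1],[[0,0,0],0,-1],[[0,0,0],0,-1],[[0,0,-0.002],0,-1],[[0,0,-0.004],0,-1],[[0,0.001,-0.006],0,-1],[[0,0.001,-0.008],0,-1],[[0,0.001,-0.01],0,-1],[[0,0.002,-0.012],0,-1],[[0,0.002,-0.014],0,-1]]'; python3 -m handwheel '[[[0,0,-0.002],0,-1],[[0,0,-0.004],0,-1],[[0,0.001,-0.006],0,-1],[[0,0.001,-0.009],0,-1],[[0,0.001,-0.012],0,-1],[[0,0.001,-0.015],0,-1],[[0,0.001,-0.018],0,-1],[[0,0.001,-0.022],0,-1],[[0,0.001,-0.026],0,-1],[[0,0.001,-0.03],0,-1]]'; python3 -m handwheel '[[[0,0,-0.02],0,-1],[[0,0,-0.05],0,-1],[[0,0,-0.09],0,-1],[[0,0,-0.13],0,-1],[[0,0,-0.16],0,-1],[[0,-0.03,-0.16],0,-1],[[0,-0.06,-0.16],0,-1],[[0,-0.06,-0.16],0,-1],[[0,-0.06,-0.16],0,-1],[[0,-0.06,-0.16],0,-1]]'; python3 - <<'E'
from h import *
import cv2
t=vision.camera("top")["image"][130:370,180:560]; s=vision.camera("side")["image"][80:400,220:500]
cv2.imwrite("pics/c3.png",np.hstack([cv2.resize(t,(456,288)),cv2.resize(s,(252,288))])[:,:,::-1])
E
```

```text
time: 5.9
tool_pos: [0.5702, -0.1795, 0.0478]
tool_rot: [180.0, -0.0, 169.6]
contact_force: [-0.9, -1.9, 4.4]
gripper_width: 0.0002
finger_force: 2.3
time: 6.9
tool_pos: [0.5703, -0.1786, 0.0779]
tool_rot: [180.0, -0.0, 169.6]
contact_force: [0.8, 0.6, -1.3]
gripper_width: 0.0004
finger_force: 0.0
time: 7.9
tool_pos: [0.5598, -0.2364, 0.2374]
tool_rot: [180.0, -0.0, 169.7]
contact_force: [-0.5, -0.5, 0.0]
gripper_width: 0.0005
finger_force: 0.0
```

View pics/c3.png

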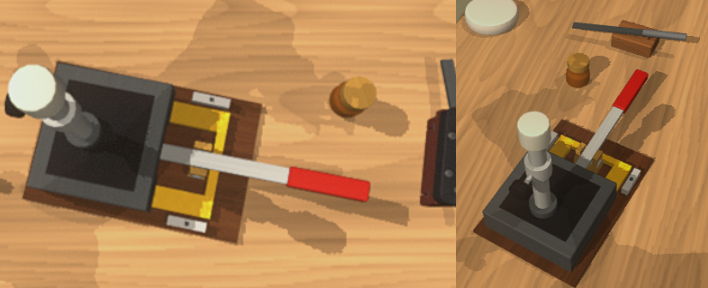

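The base sits tilted on the fork, the bar is free, the jar is still at (352,97) in the crop, and the hand is clear. Before handing in I'll check how far the fork went in.

```bash
python3 - <<'E'
from h import *
import cv2
ax=np.array([.18,.983,0])
def far(c,im):
    im=im.astype(int); m=(im[...,0]>150)&(im[...,1]>120)&(im[...,2]<60)
    p=np.argwhere(m)[:,::-1]; p=[q for q in p if 290<q[0]<400 and 190<q[1]<330]
    v=np.array([at(c,*q,.016)@ax for q in p]); return len(v),np.percentile(v,[1,3,8])
c=vision.camera("top")
print(far(c,cv2.imread("pics/top0.png")[:,:,::-1]),far(c,c["image"]))
print("speed",abs(status.sense()["qd"]).max())
E
```

```text
(2662, array([0.03535967, 0.03746275, 0.04027896])) (1438, array([0.06223328, 0.06365228, 0.06567861]))
speed 0.1822486798444549
```

The fork moved about 26.5 mm from its 0–5 mm start, which agrees with being fully in at 30 mm.

```bash
python3 -c "from bench import job_done; print(job_done())"
```

```text
the job is handed in; nothing more can be done
None
```

The base was levered up with the bar and rests on the yellow fork, which by camera measurement moved in about 26.5 mm (consistent with fully in); the jar looks undisturbed, the hand is clear, and the job is handed in at about 8 s.

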